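Load a blank into the spring magazine

ROBOT

A 6-joint arm with a two-finger parallel gripper is mounted at the origin on a cart in front of the work surface, level with it; the furniture and walls round the work are solid. World frame = base frame: x ahead of the robot, y to its left, z up, the work surface at z = 0. Lengths are in mm, angles in rad, forces in N, time in s.
With the tool pointing down it reaches from about 400 to 925 mm from the base axis. Payload 12.5 kg.
Tool frame: the origin (TCP) lies midway between the tips of the shut fingers; the grasp point (between the pads) lies 19 mm behind it; z points along the fingers, y is the line along which they close (so a half turn about z gives the same grasp; the last joint's range is limited). The gripper opens to 95 mm and grips with 3 to 60 N. Pads are 20 mm wide; open, the fingers measure 119 mm over their backs; the gripper's body (75 mm by 180 mm) begins 59 mm behind the grasp point.
Start: joints at [1.061, 0.491, 1.559, -0, 1.092, -0.106], TCP at [245.558, 574.759, 214.661] pointing down, gripper open.
Joint ranges: [-3.1, 3.1], [-0.84, 2.19], [0.05, 2.79], [-1.13, 4.28], [0.06, 2.93], [-2.69, 2.69]. Speed limits (rad/s): [2.22, 2.22, 2.79, 3.14, 3.14, 3.14].

INTERFACE

Orientations are given as [roll, pitch, yaw] about the fixed x, y, z axes, in that order (R = Rz(yaw) Ry(pitch) Rx(roll)).
In Python, from cell import * gives the robot as it stands. The module is installed in compiled form; this text tells all that it offers.
- The arm moves only by the tool arm_command, never from a script. Its arguments are lists of equal length, an entry for each row: "delta_pos": the shift along the world's x, y, z in units of 250 mm (1.0 is 250 mm), a list of three; "delta_rot": the turn, a rotation vector about the world's x, y, z in units of 90 degrees (1.0 is 90 degrees), a list of three; "claw": the closure, from 0 (fully open) to 1 (shut). In form: {"delta_pos": [[tx, ty, tz], ...], "delta_rot": [[wx, wy, wz], ...], "claw": [claw, ...]}. A call has exactly 5 rows; each row is the pose to reach, as a shift and turn from the pose commanded when the call began; what a row does not reach only later rows make up. A row lasts 1/12 s, in which the tool goes at most 41.7 mm and 7.16 degrees, less where a joint would pass 70% of its speed; a pose out of reach is approached as far as the arm can. A call with a number of a shift or a turn outside -1 to 1 is refused whole. A call with a gripper value outside its range is refused whole. The fingers move at their own pace and stop on an object; the grip force is fixed at half the most. Time passes only in rows, so rows that repeat a pose let the fingers close, or fill a call up. It gives the time, the measured TCP pose, the force, the opening and the grip force at its end, in the units of the state.
- state(): the state, without advancing time (a new reading comes with each control period).
- read_camera(name): name is "scene" or "top"; returns the picture (480x640x3 uint8, red, green, blue); there is no depth.
- calibration(name): a dict with "camera_matrix" (3x3 intrinsics, pixels), "T" (4x4, takes a point from camera to world coordinates). Camera axes: x right, y down, z forward; pixel columns grow to the right and rows downward; lengths in mm; the calibration is good to about 2 mm. A picture is of the moment at which its call begins. calibration takes no time and is no camera call.
- job_done(): hands the job in; it is judged then, once.
The state is a dict: "t": time; "joints": joint angles; "qvel": joint speeds; "tau": joint torques, N m; "eef_pos": TCP position; "tcp_rot": TCP orientation; "ft_force": force on the tool from outside, world axes, zero at the start; "moment": the same for the moment, N m; "opening": opening from 0.0 (shut) to 1.0 (fully open); "grip_force": force on a finger pad.
Only numpy, scipy, OpenCV 4.12 (cv2) and the standard library are available. Lean on these libraries where they do the work, as an engineer would, in place of code of your own. Each camera call takes 0.05 s, during which the arm holds its last target. There are 200 camera calls.

TASK

Load the loose short bar blank into the spring-loaded stack magazine: lay it flat in the mouth on top of the blank that is already inside and press it straight down until both end latches snap back over it and hold it there. The longer loose bar does not fit: leave it, the spool and the red carton where they are.

Things in the scene. Friction and masses are not known exactly. Their poses are not given: they have to be found in the camera images.
- magazine: Stack magazine fixed to the bench: dark steel base 70 x 210 x 10 mm, on it four aluminium corner angles and at each end a dark latch housing 26 mm wide, top at z = 89 mm, to |y| = 86 mm, brass knobs to |y| = 105 mm. Origin at the centre of the base's underside; z up, y along its length, x across. All magazine z below are heights above this origin.
- mouth (a point): Centre of the magazine's mouth, z = 97 mm. The mouth, 60 (x) x 130 (y) mm, narrows by flared lips to an upright well 44 x 114 mm from z = 86 mm down (walls 4 mm thick). Both long sides are open over the middle 68 mm of the length, down to the base, so that fingers holding a blank across its width can go down there.
- well (a point): Point on the well's axis level with the flat undersides of the latches, magazine z = 70 mm: the top of the latched stack.
- follower (a joint): Sprung steel plate in the well that pushes the stack up against the latches. In m, growing as it is pressed down: about 0 with the one blank in at the start, 0.018 with two latched, stop at 0.026 (8 mm lower still). It pushes up with 7 N at 0, 12 N at 0.018, 14 N at 0.026.
- latch_a (a joint): Brass spring latch bolt at the +y end, 16 mm wide, in m: 0 = out, nose 7 mm into the well; grows as pushed back (stop 0.009; about 0.005 while a blank passes). Flat underside at magazine z = 70 mm, top slopes from z = 73 at the tip to 83 at the wall. A blank pressed down pushes it back; it springs out once the blank's top is under z = 70 mm. Pressing in takes 10 to 20 N in all.
- latch_b (a joint): The same latch bolt at the magazine's -y end.
- blank: The blank to load: plain aluminium bar, 40 (x) x 110 (y) x 18 (z) mm, 0.14 to 0.28 kg, lying flat on the bench. Origin at the centre of its underside. Latched as the top of the stack, its underside is at magazine z = 52 mm.
- blank_in: The identical blank already in the magazine, its top held by the latches (underside at magazine z = 52 mm at the start, 34 mm once the new blank is latched above it). Origin at the centre of its underside.
- long_bar: A loose aluminium bar of the same section but 150 mm long (40 x 150 x 18 mm), which does not fit the magazine; it may lie where the blank might have been. Origin at the centre of its underside.
- spool: Loose solder spool, 54 mm across, 43 mm high, a bystander. Origin at the centre of its underside.
- carton: Loose small red carton, 52 x 100 x 24 mm, a bystander behind the magazine. Origin at the centre of its underside.

How it is judged (in metres and radians):
At the end, for the whole second after the job is handed in: Both blanks lie flat, at rest and lengthwise in the magazine (each within 6 mm of centre, tilt under 0.08, yaw within 0.12 rad): the new one on top, underside at magazine z 47 to 54.5 mm, the first below it at 29 to 36.5 mm; both latches out (under 2 mm pushed back) (z of blank in the frame of magazine between 0.047 and 0.0545 m and x of blank in the frame of magazine between -0.006 and 0.006 m and y of blank in the frame of magazine between -0.006 and 0.006 m and angle between each of blank, blank_in's own z axis and vertical below 0.08 rad and angle between the y axis of each of blank, blank_in and the y axis of magazine, either way round below 0.12 rad and linear speed of each of blank, blank_in below 0.02 m/s and z of blank_in in the frame of magazine between 0.029 and 0.0365 m and x of blank_in in the frame of magazine between -0.006 and 0.006 m and y of blank_in in the frame of magazine between -0.006 and 0.006 m and value of joint each of latch_a, latch_b below 0.002 m); the robot touches nothing.
It fails at once if The longer bar was moved more than 25 mm (distance of long_bar from where it was at the start of the episode above 0.025 m).
It fails at once if The spool was moved more than 25 mm (distance of spool from where it was at the start of the episode above 0.025 m).
It fails at once if The red carton was moved more than 25 mm (distance of carton from where it was at the start of the episode above 0.025 m).
It also fails if it takes over 42 s, if anything falls off the work surface, if the arm or the gripper's body presses on something with over 40 N, if the wrist force passes 120 N, or if a joint passes its speed limit or range.

## Working session

There is one attempt and no reset: what is moved stays moved. The work goes in short steps, Python scripts to look and compute and a tool call to move; the robot and the scene stay as the last step left them, time stands still between calls to the robot, and variables do not carry over. Pictures are saved under pics/ and viewed, at most 10 in all, crops included, and the job is handed in when it is done.

Besides the shell and the picture viewer there is one more tool, called after "Emit:" as name(argument=value, ...) on one line, values as JSON. arm_command: Moves the arm, as the interface text tells. Shifts and turns lie within -1 to 1; 1 stands for 250 mm of shift or 90 degrees of turn. Its arguments: {"type":"object","properties":{"delta_pos":{"type":"array"},"delta_rot":{"type":"array"},"claw":{"type":"array"}},"required":["delta_pos","delta_rot","claw"]}

```bash
mkdir -p pics
python3 - <<'E'
from cell import *
import cv2,numpy as np
for n in("top","scene"):
    im=read_camera(n); cv2.imwrite(f"pics/{n}0.png",im[:,:,::-1]); c=calibration(n); print(n,np.round(c["camera_matrix"],1).tolist(),np.round(c["T"],3).tolist())
print(state())
E
```

```text
top [[437.8, 0.0, 317.8], [0.0, 437.8, 244.2], [0.0, 0.0, 1.0]] [[0.014, -0.986, 0.164, 391.048], [-1.0, -0.013, 0.007, 11.92], [-0.004, -0.164, -0.987, 1376.621], [0.0, 0.0, 0.0, 1.0]]
scene [[621.2, 0.0, 328.4], [0.0, 621.2, 244.1], [0.0, 0.0, 1.0]] [[0.737, -0.293, 0.609, -265.008], [-0.675, -0.284, 0.68, -957.517], [-0.026, -0.913, -0.408, 671.798], [0.0, 0.0, 0.0, 1.0]]
{'t': 0.1, 'joints': array([ 1.06143001e+00,  4.91501161e-01,  1.55938319e+00, -8.00978966e-07,
        1.09170225e+00, -1.05574092e-01]), 'qvel': array([-0.00306362,  0.0010105 , -0.0012136 ,  0.0023237 , -0.00091971,
       -0.00059684]), 'tau': array([ 2.30617392e-03, -6.13618755e+01, -2.58605200e+01,  6.93683303e-02,
        4.70125373e-02, -1.00900672e-04]), 'eef_pos': array([245.42782477, 574.56444361, 214.1208464 ]), 'tcp_rot': array([-3.14060416e+00, -1.04034043e-04,  2.73780075e+00]), 'ft_force': array([0.55718028, 0.57953969, 0.19611174]), 'moment': array([ 0.05386637, -0.00969945,  0.04101294]), 'grip_force': 0.0, 'opening': 1.0003245898471298}
```

View pics/top0.png

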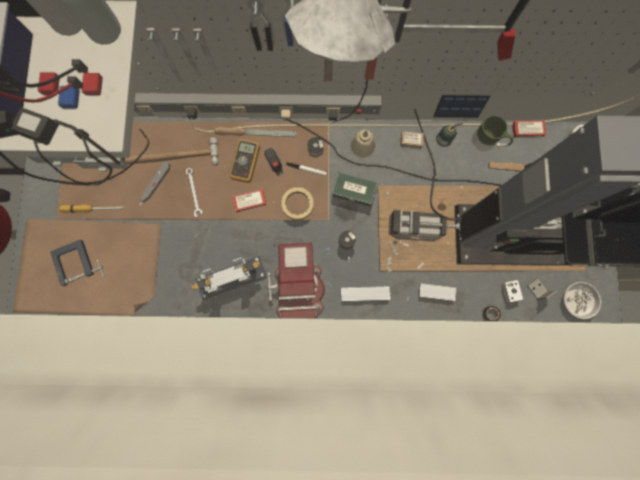

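View pics/scene0.png

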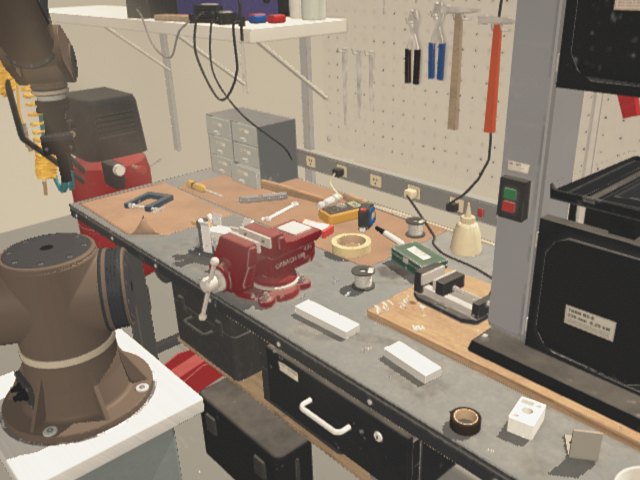

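The top view shows the long bar at (366,294), the short blank at (438,293), the magazine at (228,278) tilted, the spool at (347,240) and the carton at (250,200). The scene view shows the blank at (412,361), with the magazine partly behind the vise at (215,235). Next I'll measure the bars and zoom in on the magazine.

```bash
cat > h.py <<'E'
from cell import *
import cv2,numpy as np
def ray(n,uv,z):
    c=calibration(n);T=c["T"];d=T[:3,:3]@np.linalg.inv(c["camera_matrix"])@[uv[0],uv[1],1.]
    return T[:3,3]+d*(z-T[2,3])/d[2]
def proj(n,p):
    c=calibration(n);T=c["T"];q=c["camera_matrix"]@(T[:3,:3].T@(np.asarray(p,float)-T[:3,3]));return q[:2]/q[2]
E
python3 - <<'E'
from h import *
t=cv2.imread("pics/top0.png");s=cv2.imread("pics/scene0.png")
for n,im,(x0,y0,x1,y1),th in(("top",t,(400,270,480,315),185),("top",t,(330,270,400,315),185),("scene",s,(375,330,450,390),200),("scene",s,(285,290,365,345),200)):
    m=(im[y0:y1,x0:x1].min(2)>th).astype(np.uint8)
    c=max(cv2.findContours(m,0,2)[0],key=cv2.contourArea)+[x0,y0]
    p=np.array([ray(n,q[0],18)[:2] for q in c],np.float32)
    r=cv2.minAreaRect(p);b=cv2.boxPoints(r)
    print(n,np.round(r[0],1),np.round(r[1],1),r[2],np.round(b).tolist())
a=cv2.resize(t[240:310,175:275],None,fx=7,fy=7,interpolation=cv2.INTER_CUBIC)
cv2.imwrite("pics/magt.png",a[:,:,:])
a=cv2.resize(s[190:300,170:330],None,fx=5,fy=5,interpolation=cv2.INTER_CUBIC)
cv2.imwrite("pics/mags.png",a)
E
```

```text
top [ 472.5 -349.6] [101.8  31.8] 83.66730499267578 [[451.0, -398.0], [483.0, -402.0], [494.0, -301.0], [462.0, -297.0]]
top [ 465.2 -127.9] [ 34.4 144.4] 2.3774430751800537 [[445.0, -56.0], [451.0, -201.0], [485.0, -199.0], [479.0, -55.0]]
scene [ 475.  -348.6] [111.4  39.9] 83.81889343261719 [[449.0, -402.0], [489.0, -406.0], [501.0, -295.0], [461.0, -291.0]]
scene [ 467.3 -125.5] [ 40.  151.1] 1.9789549112319946 [[445.0, -51.0], [450.0, -202.0], [490.0, -200.0], [485.0, -49.0]]
```

View pics/magt.png

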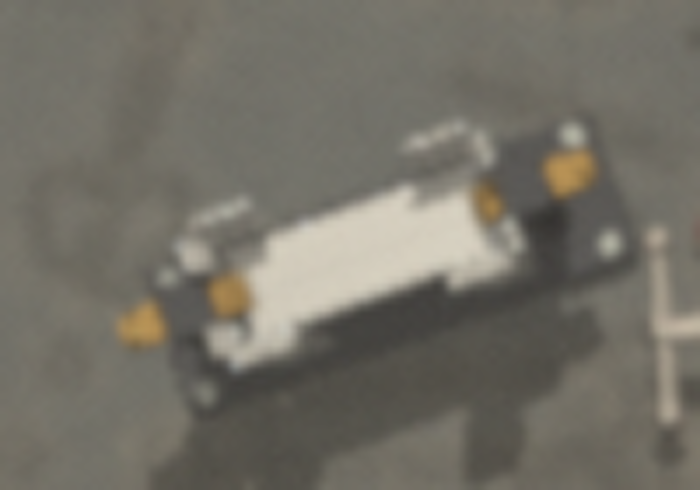

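View pics/mags.png

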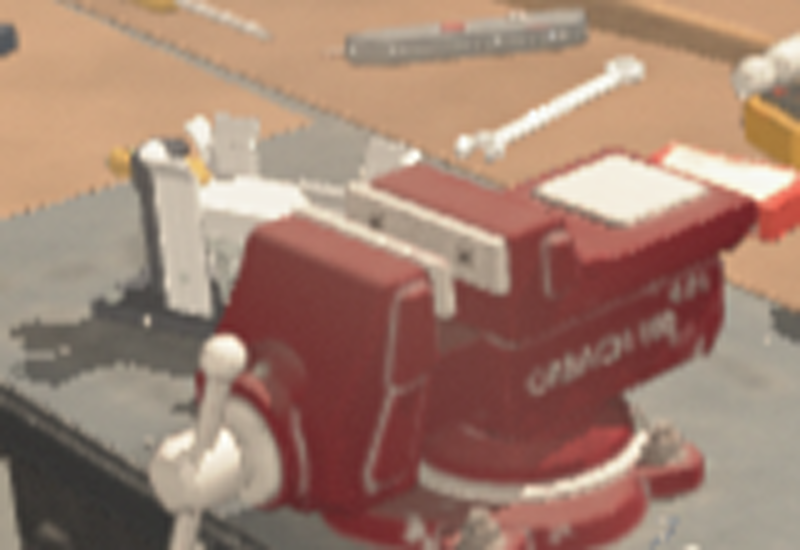

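The magazine crop shows brass knobs at about (142,325) and (570,172), noses at (229,296) and (488,203), and base corners at (635,255) and (590,115). In the scene view the vise hides the near end of the magazine. The first bar is the right size for the blank (111x40), and the other is the long bar (151). Next I'll get the magazine centre from the symmetric brass pairs.

Run:
```python
from h import *
t=cv2.imread("pics/top0.png")
x0,y0,x1,y1=185,250,268,305
b=t[y0:y1,x0:x1].astype(int); m=((b[:,:,2]-b[:,:,0])>45).astype(np.uint8)
n,l,st,ce=cv2.connectedComponentsWithStats(m)
k=sorted([(st[i,4],*(ce[i]+[x0,y0])) for i in range(1,n) if st[i,4]>3],key=lambda a:a[1]);print(np.round(k,1).tolist())
f=lambda X,Y:(175+(X+.5)/7-.5,240+(Y+.5)/7-.5)
def pair(nm,a,c,z):
    A,C=ray("top",a,z),ray("top",c,z);d=A-C;print(nm,np.round((A+C)[:2]/2,1),"len",round(np.hypot(*d[:2]),1),"yaw",round(np.arctan2(-d[0],d[1]),3))
pair("knob",f(142,325),f(570,172),78);pair("nose",f(229,296),f(488,203),78)
if len(k)==4: pair("knobm",k[0][1:],k[3][1:],78);pair("nosem",k[1][1:],k[2][1:],78)
# inner blank top, z=70
m=(t[y0:y1,x0:x1].min(2)>165).astype(np.uint8);c=max(cv2.findContours(m,0,2)[0],key=cv2.contourArea)+[x0,y0]
r=cv2.minAreaRect(np.array([ray("top",q[0],70)[:2] for q in c],np.float32));print("blank_in",r)
# lips and base-corner features
for nm,p,z in(("base -y lo",f(635,255),10),("base -y hi",f(592,112),10),("base +y lo",f(205,415),10)):print(nm,np.round(ray("top",p,z)[:2],1))
```

```text
[[32.0, 194.9, 286.0], [29.0, 207.4, 281.7], [12.0, 244.2, 268.4], [37.0, 256.0, 264.2]]
knob [509.6 293.9] len 191.2 yaw 0.361
nose [509.2 293. ] len 115.8 yaw 0.363
knobm [509.7 293.8] len 191.0 yaw 0.361
nosem [509.6 292.9] len 115.4 yaw 0.365
blank_in ((506.6763610839844, 292.2231140136719), (42.35422134399414, 103.77933502197266), 21.118541717529297)
base -y lo [514.5 184. ]
base -y hi [578.7 205.6]
base +y lo [440.9 372.4]
```

Emit:
arm_command(delta_pos=[[0.1,-0.1,0.06],[0.2,-0.22,0.12],[0.3,-0.36,0.18],[0.4,-0.5,0.24],[0.5,-0.64,0.3]], delta_rot=[[0,0,-0.07],[0,0,-0.14],[0,0,-0.21],[0,0,-0.28],[0,0,-0.35]], claw=[0,0,0,0,0])

```text
t: 0.52
eef_pos: [364.6, 422.2, 286.1]
tcp_rot: [-3.141, 0.0, 2.183]
ft_force: [0.5, 0.1, -0.2]
opening: 1.001
grip_force: 0.0
```

The independent pairs agree: magazine at (509.5, 293), yaw 0.362. The blank is at (474, -349), yaw -0.108.

Emit:
arm_command(delta_pos=[[0.09,-0.12,0.01],[0.18,-0.25,0.02],[0.27,-0.38,0.03],[0.36,-0.51,0.04],[0.44,-0.65,0.04]], delta_rot=[[0,0,-0.07],[0,0,-0.14],[0,0,-0.21],[0,0,-0.28],[0,0,-0.35]], claw=[0,0,0,0,0])

```text
t: 0.93
eef_pos: [475.1, 259.8, 296.1]
tcp_rot: [3.141, -0.0, 1.633]
ft_force: [0.2, 0.9, 0.3]
opening: 1.0
grip_force: 0.0
```

Emit:
arm_command(delta_pos=[[0,-0.16,0],[0,-0.32,0],[0,-0.48,0],[0,-0.64,0],[0,-0.8,0]], delta_rot=[[0,0,-0.05],[0,0,-0.1],[0,0,-0.1],[0,0,-0.1],[0,0,-0.1]], claw=[0,0,0,0,0])

```text
t: 1.35
eef_pos: [473.5, 59.6, 295.7]
tcp_rot: [-3.141, 0.0, 1.481]
ft_force: [0.4, 0.4, 0.0]
opening: 0.996
grip_force: 0.0
```

Emit:
arm_command(delta_pos=[[0,-0.16,0],[0,-0.32,0],[0,-0.48,0],[0,-0.64,0],[0,-0.8,0]], delta_rot=[[0,0,0],[0,0,0],[0,0,0],[0,0,0],[0,0,0]], claw=[0,0,0,0,0])

```text
t: 1.77
eef_pos: [473.5, -140.6, 295.7]
tcp_rot: [-3.142, -0.0, 1.481]
ft_force: [0.1, 0.6, 0.1]
opening: 1.001
grip_force: 0.0
```

Emit:
arm_command(delta_pos=[[0,-0.16,0],[0,-0.32,0],[0,-0.48,0],[0,-0.64,-0.04],[0,-0.79,-0.12]], delta_rot=[[0,0,0],[0,0,-0.01],[0,0,-0.01],[0,0,-0.01],[0,0,-0.01]], claw=[0,0,0,0,0])

```text
t: 2.18
eef_pos: [474.1, -338.2, 267.3]
tcp_rot: [3.139, 0.002, 1.465]
ft_force: [1.0, 0.3, -0.3]
opening: 0.998
grip_force: 0.0
```

Emit:
arm_command(delta_pos=[[0,-0.04,-0.14],[0,-0.04,-0.3],[0,-0.04,-0.44],[0,-0.04,-0.58],[0,-0.04,-0.72]], delta_rot=[[0,0,0],[0,0,0],[0,0,0],[0,0,0],[0,0,0]], claw=[0,0,0,0,0])

```text
t: 2.6
eef_pos: [473.7, -345.3, 84.3]
tcp_rot: [-3.141, -0.0, 1.465]
ft_force: [0.5, -0.3, -0.5]
opening: 1.0
grip_force: 0.0
```

Emit:
arm_command(delta_pos=[[0,-0.015,-0.12],[0,-0.015,-0.22],[0,-0.015,-0.29],[0,-0.015,-0.32],[0,-0.015,-0.32]], delta_rot=[[0,0,0],[0,0,0],[0,0,0],[0,0,0],[0,0,0]], claw=[0,0,0,0,0])

```text
t: 3.02
eef_pos: [473.4, -348.6, 4.5]
tcp_rot: [-3.139, -0.002, 1.465]
ft_force: [-0.7, -0.2, 0.7]
opening: 1.0
grip_force: 0.0
```

Emit:
arm_command(delta_pos=[[0,0,0],[0,0,0],[0,0,0],[0,0,0],[0,0,0]], delta_rot=[[0,0,0],[0,0,0],[0,0,0],[0,0,0],[0,0,0]], claw=[1,1,1,1,1])

```text
t: 3.43
eef_pos: [474.3, -349.4, 7.0]
tcp_rot: [3.14, 0.001, 1.465]
ft_force: [0.2, 0.3, 0.1]
opening: 0.703
grip_force: 0.0
```

Emit:
arm_command(delta_pos=[[0,0,0],[0,0,0],[0,0,0],[0,0,0],[0,0,0]], delta_rot=[[0,0,0],[0,0,0],[0,0,0],[0,0,0],[0,0,0]], claw=[1,1,1,1,1])

```text
t: 3.85
eef_pos: [474.1, -349.2, 6.2]
tcp_rot: [3.141, 0.0, 1.466]
ft_force: [0.4, 0.6, 1.5]
opening: 0.412
grip_force: 30.0
```

Emit:
arm_command(delta_pos=[[0,0,0.04],[0,0,0.12],[0,0,0.26],[0,0,0.42],[0,0,0.58]], delta_rot=[[0,0,0],[0,0,0],[0,0,0],[0,0,0],[0,0,0]], claw=[1,1,1,1,1])

```text
t: 4.27
eef_pos: [473.6, -348.7, 152.9]
tcp_rot: [-3.141, -0.001, 1.465]
ft_force: [0.5, -0.8, -3.2]
opening: 0.418
grip_force: 30.0
```

Emit:
arm_command(delta_pos=[[0,0,0.14],[0,0.02,0.28],[0,0.08,0.42],[0,0.18,0.53],[0,0.32,0.58]], delta_rot=[[0,0,0],[0,0,0],[0,0,0],[0,0,0],[0,0,0]], claw=[1,1,1,1,1])

```text
t: 4.68
eef_pos: [474.2, -269.8, 300.2]
tcp_rot: [3.137, 0.003, 1.463]
ft_force: [0.3, 0.8, -1.6]
opening: 0.417
grip_force: 30.0
```

Emit:
arm_command(delta_pos=[[0,0.14,0],[0,0.28,0],[0,0.42,0],[0,0.56,0],[0,0.7,0]], delta_rot=[[0,0,0.03],[0,0,0.06],[0,0,0.09],[0,0,0.12],[0,0,0.15]], claw=[1,1,1,1,1])

```text
t: 5.1
eef_pos: [473.2, -92.4, 296.7]
tcp_rot: [3.141, 0.0, 1.703]
ft_force: [0.6, -0.4, -2.2]
opening: 0.418
grip_force: 30.0
```

Emit:
arm_command(delta_pos=[[0,0.14,0],[0.02,0.28,0],[0.04,0.42,0],[0.06,0.56,0],[0.08,0.7,0]], delta_rot=[[0,0,0.03],[0,0,0.06],[0,0,0.09],[0,0,0.12],[0,0,0.147]], claw=[1,1,1,1,1])

```text
t: 5.52
eef_pos: [493.5, 82.6, 296.8]
tcp_rot: [3.141, 0.0, 1.934]
ft_force: [1.0, 0.3, -2.2]
opening: 0.422
grip_force: 30.0
```

Emit:
arm_command(delta_pos=[[0.02,0.15,0],[0.03,0.3,0],[0.05,0.46,0],[0.064,0.62,0],[0.064,0.78,0]], delta_rot=[[0,0,0],[0,0,0],[0,0,0],[0,0,0],[0,0,0]], claw=[1,1,1,1,1])

```text
t: 5.93
eef_pos: [509.8, 277.7, 296.6]
tcp_rot: [3.141, 0.0, 1.932]
ft_force: [1.0, -0.0, -2.1]
opening: 0.418
grip_force: 30.0
```

Emit:
arm_command(delta_pos=[[0,0.06,-0.08],[0,0.06,-0.22],[0,0.06,-0.36],[0,0.06,-0.48],[0,0.06,-0.52]], delta_rot=[[0,0,0],[0,0,0],[0,0,0],[0,0,0],[0,0,0]], claw=[1,1,1,1,1])

```text
t: 6.35
eef_pos: [508.1, 290.2, 162.5]
tcp_rot: [-3.136, 0.0, 1.932]
ft_force: [-0.6, -0.9, -2.3]
opening: 0.415
grip_force: 30.0
```

Run:
```python
from h import *
t=read_camera("top");s=read_camera("scene")
cv2.imwrite("pics/top1.png",t[:,:,::-1]);cv2.imwrite("pics/scene1.png",s[:,:,::-1])
a=cv2.resize(t[230:320,165:285,::-1],None,fx=4,fy=4,interpolation=cv2.INTER_CUBIC)
b=cv2.resize(s[130:270,150:310,::-1],None,fx=3,fy=3,interpolation=cv2.INTER_CUBIC)[:, :320*2]
h=max(a.shape[0],b.shape[0]);a=cv2.copyMakeBorder(a,0,h-a.shape[0],0,0,0);b=cv2.copyMakeBorder(b,0,h-b.shape[0],0,0,0)
a=cv2.hconcat([a[:,60:370],b]);print(a.shape);cv2.imwrite("pics/c1.png",a)
print(state()["eef_pos"],state()["tcp_rot"])
```

```text
(420, 790, 3)
[509.43887245 290.49796683 165.20364989] [-3.13835618e+00  1.68949736e-04  1.93188016e+00]
```

View pics/c1.png

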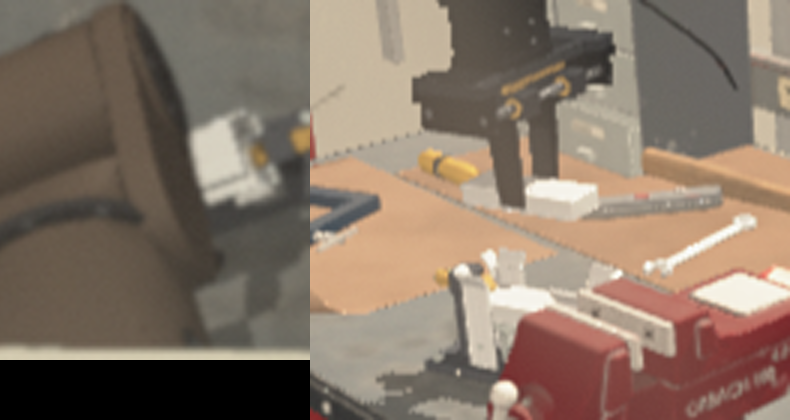

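The blank is held level. In the crop its end is at about (560,195), with the magazine mouth below at about (510,300). Next I descend to the mouth.

Emit:
arm_command(delta_pos=[[0,0.01,-0.06],[0,0.01,-0.12],[0,0.01,-0.18],[0,0.01,-0.22],[0,0.01,-0.24]], delta_rot=[[0,0,0],[0,0,0],[0,0,0],[0,0,0],[0,0,0]], claw=[1,1,1,1,1])

```text
t: 6.87
eef_pos: [510.6, 293.4, 106.8]
tcp_rot: [3.14, -0.0, 1.932]
ft_force: [-0.3, -0.1, -2.4]
opening: 0.415
grip_force: 30.0
```

Emit:
arm_command(delta_pos=[[0,0,-0.01],[0,0,-0.02],[0,0,-0.03],[0,0,-0.04],[0,0,-0.05]], delta_rot=[[0,0,0],[0,0,0],[0,0,0],[0,0,0],[0,0,0]], claw=[1,1,1,1,1])

```text
t: 7.28
eef_pos: [510.3, 293.4, 93.9]
tcp_rot: [3.141, -0.0, 1.932]
ft_force: [0.7, 0.1, -1.6]
opening: 0.419
grip_force: 30.0
```

Emit:
arm_command(delta_pos=[[0,0,-0.01],[0,0,-0.02],[0,0,-0.03],[0,0,-0.04],[0,0,-0.04]], delta_rot=[[0,0,0],[0,0,0],[0,0,0],[0,0,0],[0,0,0]], claw=[1,1,1,1,1])

```text
t: 7.7
eef_pos: [510.5, 293.6, 83.8]
tcp_rot: [3.14, -0.0, 1.932]
ft_force: [1.4, 0.3, 0.6]
opening: 0.416
grip_force: 30.0
```

Emit:
arm_command(delta_pos=[[0,0,-0.01],[0,0,-0.02],[0,0,-0.03],[0,0,-0.03],[0,0,-0.03]], delta_rot=[[0,0,0],[0,0,0],[0,0,0],[0,0,0],[0,0,0]], claw=[1,1,1,1,1])

```text
t: 8.12
eef_pos: [510.7, 293.6, 76.5]
tcp_rot: [3.14, -0.0, 1.932]
ft_force: [2.3, 1.3, 2.1]
opening: 0.418
grip_force: 30.0
```

Emit:
arm_command(delta_pos=[[-0.004,0,-0.01],[-0.004,0,-0.02],[-0.004,0,-0.03],[-0.004,0,-0.04],[-0.004,0,-0.05]], delta_rot=[[0,0,0],[0,0,0],[0,0,0],[0,0,0],[0,0,0]], claw=[1,1,1,1,1])

```text
t: 8.53
eef_pos: [509.7, 293.4, 64.0]
tcp_rot: [3.14, 0.0, 1.932]
ft_force: [2.1, -1.4, 7.2]
opening: 0.417
grip_force: 30.0
```

Emit:
arm_command(delta_pos=[[0,0,-0.01],[0,0,-0.02],[0,0,-0.03],[0,0,-0.04],[0,0,-0.04]], delta_rot=[[0,0,0],[0,0,0],[0,0,0],[0,0,0],[0,0,0]], claw=[1,1,1,1,1])

```text
t: 8.95
eef_pos: [509.7, 293.4, 53.7]
tcp_rot: [3.14, 0.0, 1.932]
ft_force: [2.5, -0.2, 8.3]
opening: 0.417
grip_force: 30.0
```

Emit:
arm_command(delta_pos=[[0,0,-0.01],[0,0,-0.012],[0,0,-0.012],[0,0,-0.012],[0,0,-0.012]], delta_rot=[[0,0,0],[0,0,0],[0,0,0],[0,0,0],[0,0,0]], claw=[1,1,1,1,1])

```text
t: 9.37
eef_pos: [509.7, 293.4, 51.2]
tcp_rot: [3.14, 0.0, 1.932]
ft_force: [2.8, -1.2, 9.1]
opening: 0.418
grip_force: 30.0
```

Emit:
arm_command(delta_pos=[[0,0,0],[0,0,0],[0,0,0],[0,0,0],[0,0,0]], delta_rot=[[0,0,0],[0,0,0],[0,0,0],[0,0,0],[0,0,0]], claw=[0.3,0.3,0.3,0.3,0.3])

```text
t: 9.78
eef_pos: [508.7, 293.2, 50.3]
tcp_rot: [-3.141, 0.0, 1.932]
ft_force: [-1.0, -0.2, 0.3]
opening: 0.681
grip_force: 0.0
```

Emit:
arm_command(delta_pos=[[0,0,0.04],[0,0,0.14],[0,0,0.28],[0,0,0.42],[0,0,0.56]], delta_rot=[[0,0,0],[0,0,0],[0,0,0],[0,0,0],[0,0,0]], claw=[0.3,0.3,0.3,0.3,0.3])

```text
t: 10.2
eef_pos: [508.7, 293.2, 192.8]
tcp_rot: [-3.141, 0.0, 1.932]
ft_force: [0.1, 0.7, 0.6]
opening: 0.701
grip_force: 0.0
```

Emit:
arm_command(delta_pos=[[0,0,0.14],[-0.1,-0.1,0.24],[-0.18,-0.22,0.24],[-0.26,-0.36,0.24],[-0.34,-0.5,0.24]], delta_rot=[[0,0,0],[0,0,0],[0,0,0],[0,0,0],[0,0,0]], claw=[0.3,0.3,0.3,0.3,0.3])

```text
t: 10.62
eef_pos: [422.6, 167.4, 251.6]
tcp_rot: [3.14, 0.0, 1.933]
ft_force: [1.3, -0.3, 0.1]
opening: 0.699
grip_force: 0.0
```

Run:
```python
from h import *
t=read_camera("top");s=read_camera("scene")
cv2.imwrite("pics/top2.png",t[:,:,::-1]);cv2.imwrite("pics/scene2.png",s[:,:,::-1])
a=cv2.resize(t[235:310,185:270,::-1],None,fx=5,fy=5,interpolation=cv2.INTER_CUBIC)
b=cv2.resize(s[195:270,180:250,::-1],None,fx=5,fy=5,interpolation=cv2.INTER_CUBIC)
cv2.imwrite("pics/c2.png",cv2.hconcat([a,b]))
```

```text
(no output)
```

View pics/c2.png

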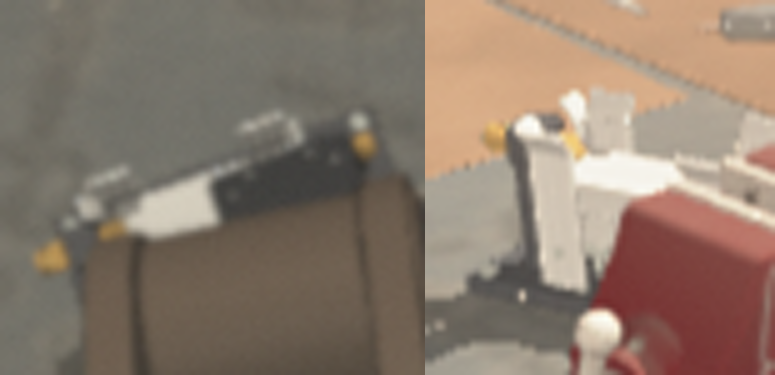

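The +y latch is out over the blank at crop (110,230) and (570,140). The arm hides the -y end, so I'll move it aside and look again.

Emit:
arm_command(delta_pos=[[0.05,-0.15,0.05],[0.05,-0.3,0.05],[0.05,-0.45,0.05],[0.05,-0.6,0.05],[0.05,-0.75,0.05]], delta_rot=[[0,0,0],[0,0,0],[0,0,0],[0,0,0],[0,0,0]], claw=[0.3,0.3,0.3,0.3,0.3])

```text
t: 11.13
eef_pos: [436.5, -20.6, 263.9]
tcp_rot: [3.141, 0.0, 1.933]
ft_force: [0.8, 0.4, 0.6]
opening: 0.698
grip_force: 0.0
```

Emit:
arm_command(delta_pos=[[0,-0.15,0],[0,-0.3,0],[0,-0.45,0],[0,-0.6,0],[0,-0.6,0]], delta_rot=[[0,0,0],[0,0,0],[0,0,0],[0,0,0],[0,0,0]], claw=[0.3,0.3,0.3,0.3,0.3])

```text
t: 11.55
eef_pos: [437.0, -174.1, 263.6]
tcp_rot: [3.141, 0.002, 1.928]
ft_force: [-0.1, -0.0, -0.2]
opening: 0.701
grip_force: 0.0
```

Run:
```python
from h import *
t=read_camera("top")[:,:,::-1].copy();cv2.imwrite("pics/top3.png",t);t0=cv2.imread("pics/top0.png")
for im in(t0,t):
    x0,y0,x1,y1=185,250,268,305
    b=im[y0:y1,x0:x1].astype(int); m=((b[:,:,2]-b[:,:,0])>45).astype(np.uint8)
    n,l,st,ce=cv2.connectedComponentsWithStats(m)
    print([(int(st[i,4]),*np.round(ce[i]+[x0,y0],1).tolist()) for i in range(1,n) if st[i,4]>3])
f=lambda i:cv2.resize(i[240:310,180:270],None,fx=4.4,fy=4.4,interpolation=cv2.INTER_CUBIC)
cv2.imwrite("pics/c3.png",cv2.hconcat([f(t0),f(t)]))
```

```text
[(37, 256.0, 264.2), (12, 244.2, 268.4), (29, 207.4, 281.7), (32, 194.9, 286.0)]
[(38, 256.0, 264.1), (15, 244.3, 268.8), (30, 207.5, 281.6), (32, 194.9, 286.0)]
```

View pics/c3.png

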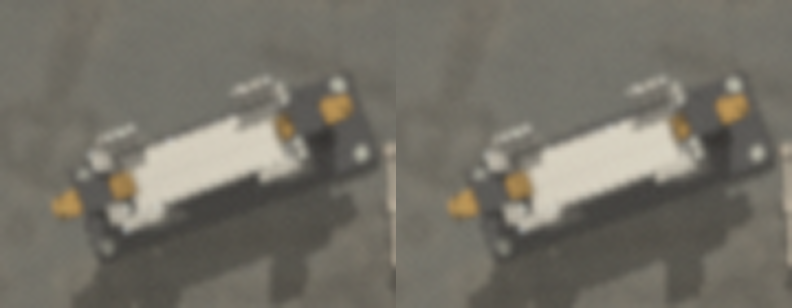

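Before and after (left and right halves) look the same. Both noses and both knobs are back at their starting pixels, so both latches are out over the new top blank, which lies flat. I'm handing the job in.

```bash
python3 -c "
from cell import *
print(job_done())"
```

```text
the job is handed in; nothing more can be done
None
```

The short blank is pressed in on top of the first one, and the last top-camera picture shows both latches back out over it; the job was handed in at about 11.6 s, with no verdict returned.

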